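# Clip the safelight onto its hanging ring

## Task

Hang the red safelight on the brass ring of the stand: pick it up by its black grip, push the snap hook's sprung gate against the front bar of the ring until the bar is inside and the gate has snapped shut again, then lower the lamp until the ring carries it and let go, so that it hangs still. Be gentle: never press or knock harder than 15 newtons on the ring. Leave the lens, the glass rod rest and the squeegee where they are.

Things in the scene. Friction and masses are not known exactly. Their poses are not given: they have to be found in the camera images.
- lamp: Red drum safelight, 66 mm across, 85 mm high, about 0.3 kg, upright on the counter; flat steel snap hook (12 mm thick) on top, black grip above it; 190 mm high in all. Origin: centre of its underside, z up. The hook lies in its x-z plane; its mouth with the brass gate faces the lamp's +x. Spine on the -x side (x -13.5 to -4.5 mm); foot plate top at z 93 mm; crown top at z 144.5 mm.
- lamp_grip (a point): Centre of the lamp's black grip, a block 24 mm (lamp x) by 14 mm (lamp y) by 46 mm high; this point is 167.5 mm above the underside, on the lamp's axis. Axes as the lamp's.
- lamp_mouth (a point): Middle of the shut gate's outer face where the bar should meet it: lamp x 16, z 117 mm. The hook's nose (x 11.5 to 17.5 mm) comes down from the crown to z 125 mm; below it the gate shuts the mouth. The bar must push the gate in until the bar's centre is at lamp x 8 mm or less; at about x 5 mm the gate meets the spine, a hard stop. Then lower the lamp about 16 mm.
- lamp_seat (a point): Where the bar's centre lies once the lamp hangs: in the crown of the hook, lamp x 0, z 133.5 mm. The crown is a shallow inverted V inside, which centres the bar. As the lamp is lowered with the bar inside, the bar rises here clear of the gate, which snaps shut below it.
- lamp_gate (a joint): Angle of the brass gate, rad: 0 shut against the nose, growing as it swings inwards and down about a pivot at its lower end (lamp x 14, z 96 mm), at most 0.62 (on the spine). It is 28 mm long and 4 mm thick; its spring needs about 3 N at the bar to start and 4 to 6 N, with friction, when wide open, and shuts it by itself.
- stand: Fixed: grey round foot 130 mm across, 12 mm thick; steel post 18 mm across. Origin: centre of the foot's underside, on the post's axis, z up. A level brass ring on a rod stands out to the stand's -x side, 190 mm above the counter. The rod is clamped tight anywhere in a 50 mm range that is not measured: the centre of the ring's front bar is 85 to 135 mm from the post's axis, to be seen or felt.
- stand_clamp (a point): Centre of the dark clamp block (30 mm cube) on top of the post, 190 mm above the counter; the ring lies level at this height. Axes as the stand's. The ring's front bar runs along the stand's y, 46 mm long and 6 mm thick; the opening behind it is 29 mm deep, 40 mm wide in front and 14 mm at the back.
- lens: Bystander: black enlarger lens, 54 mm in diameter, 44 mm high, standing on the counter. Origin at the centre of its underside.
- rod_rest: Bystander: green glass stirring-rod rest, 30 x 90 x 22 mm (x, y, z), with notches on top. Origin at the centre of its underside.
- squeegee: Bystander: squeegee with a tan handle 30 x 180 x 24 mm (x, y, z) and a dark rubber blade along its +x side reaching x 41 mm. Origin at the centre of the handle's underside.
Things that resemble listed ones, but are neither listed nor needed, are in the scene too. Of the things like the stand, leave any that is turquoise; of the rest the smaller one is meant. Several things look just like the lamp: the one meant starts farthest to the robot's left.

How it is judged:
By the outcome, as a careful person would: the job done as asked, in the order asked, and still so for the second after the job is handed in, with the robot touching nothing.
It also fails if it takes over 51 s, if anything falls off the work surface, if the arm or the gripper's body presses on something with over 40 N, if the wrist force passes 120 N, or if a joint passes its speed limit or range.

## Robot

A 6-joint arm with a two-finger parallel gripper is mounted at the origin on the work surface. World frame = base frame: x ahead of the robot, y to its left, z up, the work surface at z = 0. Lengths are in m, angles in rad, forces in N, time in s.
With the tool pointing down it reaches from about 0.375 to 0.9 m from the base axis. Payload 3.1 kg.
Tool frame: the origin (TCP) lies midway between the tips of the shut fingers; the grasp point (between the pads) lies 19 mm behind it; z points along the fingers, y is the line along which they close (so a half turn about z gives the same grasp; the last joint's range is limited). The gripper opens to 85 mm and grips with 20 to 120 N. Pads are 22 mm wide; open, the fingers measure 114 mm over their backs; the gripper's body (76 mm by 85 mm) begins 54 mm behind the grasp point. The pads swing forward as they close: fully open they stand 13 mm farther back than shut.
Start: joints at [0.963, 0.527, 1.433, -0, 1.181, -0.178], TCP at [0.26, 0.568, 0.231] pointing down, gripper open.
Joint ranges: [-3.08, 3.08], [-0.75, 2.2], [0.22, 2.44], [-1.43, 4.57], [0, 2.65], [-2.85, 2.85]. Speed limits (rad/s): [2.79, 2.79, 3.14, 3.14, 3.14, 3.14].

## Interface

Orientations are given as a unit quaternion [x, y, z, w].
In Python, from station import manip gives the robot as it stands. The module is installed in compiled form; this text tells all that it offers.
- The arm moves only by the tool apply_moves, never from a script. Its arguments are lists of equal length, an entry for each row: "claw": the gripper's target within -1 to 1 (fully open at 1, half-way at 0, shut at -1); "travel": the shift along the tool's x, y, z scaled (see below), a list of three; "turn": the turn, a rotation vector about the tool's x, y, z scaled (see below), a list of three. In form: {"claw": [claw, ...], "travel": [[dx, dy, dz], ...], "turn": [[rx, ry, rz], ...]}. A call has 1 to 5 rows; each row is the pose to reach, as a shift and turn from the pose commanded when the call began, along the tool's axes at that moment, turning the shorter way round; what a row does not reach only later rows make up. The controller multiplies each number of a shift by 800 mm and each number of a turn by 180 degrees. A row lasts 1/12 s, in which the tool goes at most 41.7 mm and 7.16 degrees, less where a joint would pass 70% of its speed; a pose out of reach is approached as far as the arm can. A call with a number of a shift or a turn outside -1 to 1 is refused whole. A call with a gripper value outside its range is refused whole. The fingers move at their own pace and stop on an object; "newtons" is the grip in N (left out, the last holds). Time passes only in rows, so rows that repeat a pose let the fingers close. It gives the time, the measured TCP pose, the force, the opening and the grip force at its end, in the units of the state.
- manip.sense(): the state, without advancing time (a new reading comes with each control period).
- manip.snapshot(name): name is "scene" or "side" or "wrist"; returns a dict with "pixels" (480x640x3 uint8, red, green, blue), "depth" (480x640 float32, m along the optical axis (not along the pixel's ray), 0 where there is no reading), "intrinsics" (3x3 intrinsics, pixels), "R" (3x3) and "t" (3): a world point X has camera coordinates R X + t. Camera axes: x right, y down, z forward; pixel columns grow to the right and rows downward; lengths in m; the calibration is good to about 2 mm. A picture is of the moment at which its call begins.
- manip.sign_off(): hands the job in; it is judged then, once.
The state is a dict: "t": time; "q": joint angles; "qd": joint speeds; "tau": joint torques, N m; "tcp_pos": TCP position; "tool_rot": TCP orientation; "force": force on the tool from outside, world axes, zero at the start; "ft_torque": the same for the moment, N m; "finger_gap": opening from 0.0 (shut) to 1.0 (fully open); "gripper_force": force on a finger pad.
Only numpy, scipy, OpenCV 4.12 (cv2) and the standard library are available. Lean on these libraries where they do the work, as an engineer would, in place of code of your own. Each camera call takes 0.05 s, during which the arm holds its last target. There are 200 camera calls.

## Working session

There is one attempt and no reset: what is moved stays moved. The work goes in short steps, Python scripts to look and compute and a tool call to move; the robot and the scene stay as the last step left them, time stands still between calls to the robot, and variables do not carry over. Pictures are saved under pics/ and viewed, at most 10 in all, crops included, and the job is handed in when it is done.

Besides the shell and the picture viewer there is one more tool, called after "Call:" as name(argument=value, ...) on one line, values as JSON. apply_moves: Moves the arm, as the interface text tells. Shifts and turns lie within -1 to 1; 1 stands for 800 mm of shift or 180 degrees of turn. Its arguments: {"type":"object","properties":{"claw":{"type":"array","items":{"type":"number"}},"travel":{"type":"array","items":{"type":"array","items":{"type":"number"}}},"turn":{"type":"array","items":{"type":"array","items":{"type":"number"}}},"newtons":{"type":"number"}},"required":["claw","travel","turn"]}

```bash
mkdir -p pics; cat > h.py <<'E'
import numpy as np, cv2, pickle
from station import manip
def snap(n,f=None):
    s=manip.snapshot(n)
    if f: cv2.imwrite('pics/'+f,s['pixels'][:,:,::-1]); pickle.dump(s,open('pics/'+f+'.pkl','wb'))
    return s
def cloud(s):
    K=s['intrinsics'];d=s['depth'];v,u=np.mgrid[:480,:640]
    c=np.stack([(u-K[0,2])/K[0,0]*d,(v-K[1,2])/K[1,1]*d,d],-1)
    w=(c-s['t'])@s['R']; w[d==0]=np.nan
    return w
def ray(s,u,v,z):
    K=s['intrinsics'];r=s['R'].T@np.array([(u-K[0,2])/K[0,0],(v-K[1,2])/K[1,1],1]);o=-s['R'].T@s['t']
    return o+r*(z-o[2])/r[2]
def proj(s,X):
    c=s['R']@np.asarray(X)+s['t'];p=s['intrinsics']@c;return p[:2]/p[2]
E
python3 - <<'E'
from h import *
st=manip.sense();print({k:np.round(v,3).tolist() for k,v in st.items()})
a=snap('scene','s0.png');b=snap('side','d0.png');c=snap('wrist','w0.png')
for s in(a,b,c):print(np.round(-s['R'].T@s['t'],3),np.round(s['R'][2],2))
cv2.imwrite('pics/all.png',cv2.resize(np.vstack([np.hstack([a['pixels'],b['pixels']])]),(800,300))[:,:,::-1])
E
```

```text
{'t': 0.0, 'q': [0.962, 0.528, 1.434, -0.0, 1.181, -0.179], 'qd': [0.001, 0.001, -0.001, -0.001, 0.001, 0.002], 'tau': [0.001, -44.236, -17.803, -0.0, 0.008, -0.0], 'tcp_pos': [0.26, 0.568, 0.23], 'tool_rot': [0.213, 0.977, -0.001, -0.0], 'force': [0.444, -0.369, 0.236], 'ft_torque': [-0.013, 0.02, -0.001], 'gripper_force': 0.0, 'finger_gap': 1.0}
[ 1.077 -0.246  1.105] [-0.45  0.23 -0.86]
[ 0.076 -0.555  0.672] [ 0.53  0.61 -0.59]
[0.19  0.6   0.373] [ 0.27 -0.13 -0.95]
```

View pics/s0.png

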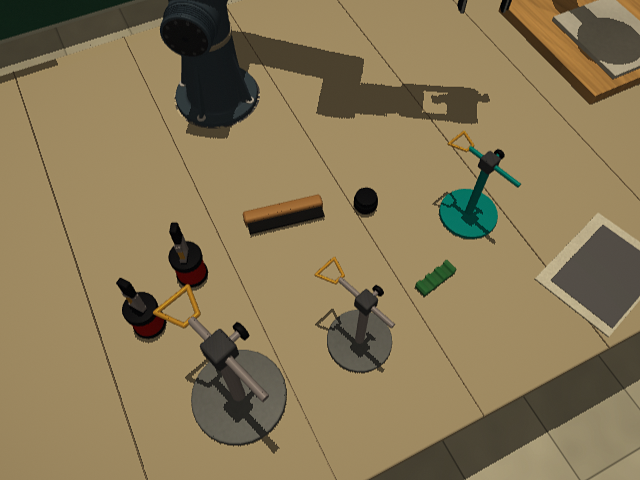

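View pics/d0.png

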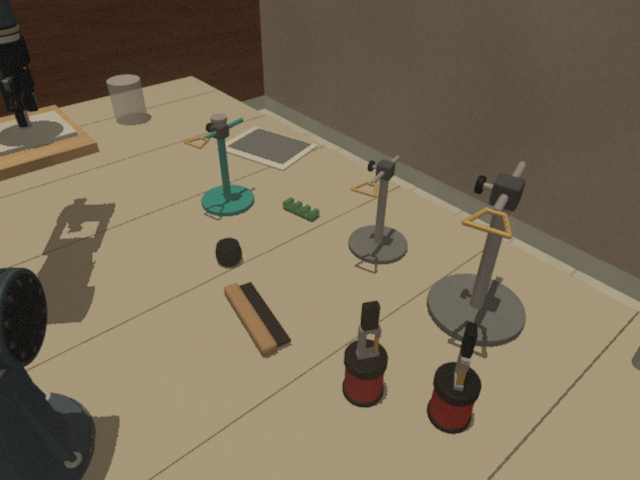

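Candidates: lamps in the scene view at A (187,255) and B (142,310). Stands are the large grey one (238,397), the small grey one (360,340) and a turquoise one (468,213), which I leave alone. Next I measure their positions, with a close crop.

```bash
python3 - <<'E'
from h import *
L=lambda n:pickle.load(open('pics/'+n+'.pkl','rb'))
out=[]
for n in('s0.png','d0.png'):
    s=L(n);w=cloud(s);p=s['pixels'].astype(int);hsv=cv2.cvtColor(s['pixels'],cv2.COLOR_RGB2HSV)
    red=((p[...,0]>70)&(p[...,1]<40)&(p[...,2]<40)).astype(np.uint8)
    k,lab,stt,c=cv2.connectedComponentsWithStats(red)
    for i in range(1,k):
        if stt[i,4]>60:
            q=w[lab==i];print(n,'red',stt[i],np.nanmedian(q,0).round(3))
    gold=((hsv[...,0]>15)&(hsv[...,0]<28)&(hsv[...,1]>170)&(hsv[...,2]>110)&(w[...,2]>.1)).astype(np.uint8)
    k,lab,stt,c=cv2.connectedComponentsWithStats(gold,connectivity=8)
    for i in range(1,k):
        if stt[i,4]>25:
            q=w[lab==i];print(n,'gold',stt[i],np.nanmedian(q,0).round(3),np.nanmin(q,0).round(3),np.nanmax(q,0).round(3))
    # tall dark = grips + clamps
    dark=((p.sum(-1)<110)&(w[...,2]>.155)&(w[...,2]<.195)&(w[...,0]>.3)).astype(np.uint8)
    k,lab,stt,c=cv2.connectedComponentsWithStats(dark)
    for i in range(1,k):
        if stt[i,4]>25:
            q=w[lab==i];print(n,'dark',stt[i],np.nanmean(q,0).round(3),np.nanmax(q,0).round(3))
    # base of stands
    grey=((hsv[...,1]<60)&(abs(w[...,2]-.012)<.005)&(w[...,0]<1)).astype(np.uint8)
    k,lab,stt,c=cv2.connectedComponentsWithStats(grey)
    for i in range(1,k):
        if stt[i,4]>300:
            q=w[lab==i][:,:2].astype(np.float32);q=q[~np.isnan(q[:,0])];print(n,'foot',stt[i],cv2.minEnclosingCircle(q))
    crop=s['pixels'][200:400,60:420] if n[0]=='s' else s['pixels'][140:440,320:540]
    out.append(cv2.resize(crop,None,fx=1.0*(600/crop.shape[0] if n[0]=='d' else 2.2),fy=(600/crop.shape[0] if n[0]=='d' else 2.2),interpolation=2))
cv2.imwrite('pics/c0.png',out[0][:,:,::-1]);cv2.imwrite('pics/c1.png',out[1][:,:,::-1])
E
```

```text
s0.png gold [448 131  26  21 123] [0.52  0.352 0.19 ] [0.504 0.327 0.185] [0.549 0.375 0.196]
s0.png gold [315 257  30  27 189] [ 0.664 -0.018  0.191] [ 0.645 -0.045  0.186] [0.693 0.003 0.196]
s0.png gold [153 285  47  42 481] [ 0.647 -0.278  0.264] [ 0.62  -0.316  0.259] [ 0.685 -0.249  0.27 ]
s0.png dark [494 150  10   9  29] [0.586 0.4   0.191] [0.595 0.405 0.195]
s0.png dark [478 161  16  16 124] [0.598 0.361 0.18 ] [0.612 0.372 0.195]
s0.png dark [170 223  11  20 175] [ 0.462 -0.235  0.179] [ 0.472 -0.225  0.194]
s0.png dark [116 278  19  18 196] [ 0.53  -0.35   0.179] [ 0.54  -0.341  0.194]
s0.png dark [355 302  16  14  62] [ 0.757 -0.001  0.186] [0.767 0.011 0.195]
s0.png foot [ 176   69   82   56 1242] ((0.005374751519411802, 0.0008290078258141875), 0.10602064430713654)
s0.png foot [248 207  76  26 660] ((0.428012877702713, -0.002292107790708542), 0.08416760712862015)
s0.png foot [ 327  310   65   62 2623] ((0.7485529184341431, 0.008742636069655418), 0.06496734172105789)
s0.png foot [ 191  350   95   95 4992] ((0.7443604469299316, -0.2460588812828064), 0.09017058461904526)
d0.png red [359 379  17  17  72] [ 0.435 -0.258  0.047]
d0.png red [429 391  44  38 796] [ 0.498 -0.365  0.037]
d0.png dark [361 308  18  18  97] [ 0.449 -0.239  0.169] [ 0.459 -0.227  0.187]
d0.png dark [462 323  15  31 325] [ 0.515 -0.354  0.178] [ 0.53  -0.341  0.193]
d0.png foot [ 349  225   59   37 1557] ((0.7404143810272217, 0.009267115034162998), 0.06635548174381256)
d0.png foot [ 427  274   52   66 1158] ((0.725511908531189, -0.22939525544643402), 0.08528029918670654)
d0.png foot [ 476  279   50   66 1254] ((0.7453866004943848, -0.2611062824726105), 0.08730477094650269)
d0.png foot [  46  392   45   88 1935] ((0.06149284541606903, -0.009548921138048172), 0.080391526222229)
```

View pics/c0.png

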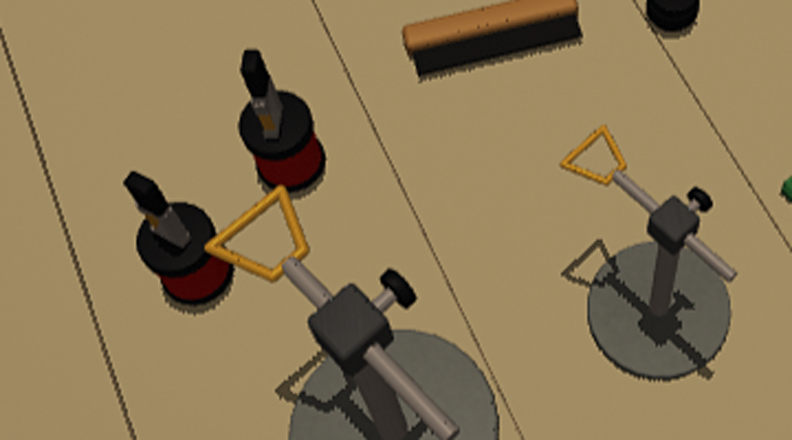

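View pics/w0.png

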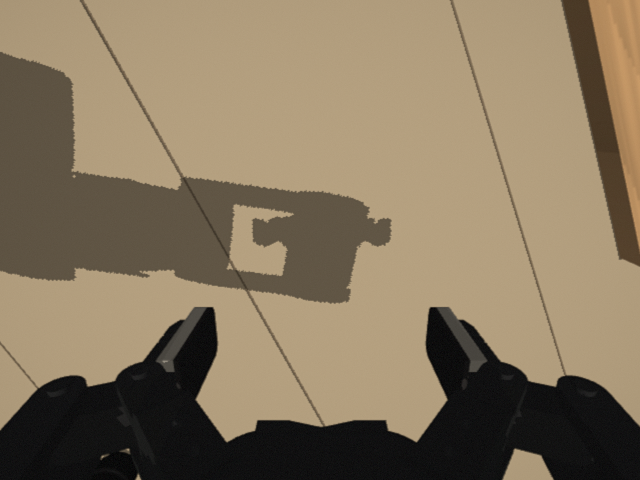

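Scene crop: lamp A (greater y, so farther left) has its grip at full-image pixel (175,232). The small grey stand has its ring at (330,270) and clamp at (366,300). The wrist view shows only empty counter. Next I measure yaws and centres.

```bash
python3 - <<'E'
from h import *
L=lambda n:pickle.load(open('pics/'+n+'.pkl','rb'))
for n in('s0.png','d0.png'):
    s=L(n);w=cloud(s);p=s['pixels'].astype(int);hsv=cv2.cvtColor(s['pixels'],cv2.COLOR_RGB2HSV)
    v,u=np.mgrid[:480,:640]
    gold=(hsv[...,0]>12)&(hsv[...,0]<30)&(hsv[...,1]>150)&(hsv[...,2]>80)
    ring=gold&(abs(w[...,0]-.665)<.05)&(abs(w[...,1]+.018)<.045)&(w[...,2]>.15)
    P=np.array([ray(s,a,b,.191)[:2] for a,b in zip(u[ring],v[ring])],np.float32)
    hull=cv2.convexHull(P);tri=cv2.approxPolyDP(hull,.006,True)[:,0]
    print(n,len(P),'ring poly',tri.round(4).tolist())
    near=lambda c,r:(np.hypot(w[...,0]-c[0],w[...,1]-c[1])<r)
    A=near((.455,-.237),.045)
    # drum black top z~.085
    top=A&(abs(w[...,2]-.086)<.003); q=w[top][:,:2].astype(np.float32)
    print('drumtop',len(q),cv2.minEnclosingCircle(q))
    g=A&(w[...,2]>.188); q=w[g]; print('griptop',len(q),q.mean(0).round(4),cv2.minAreaRect(q[:,:2].astype(np.float32)))
    g=A&(w[...,2]>.15); q=w[g]; print('grip all',len(q),q.mean(0).round(4))
    b=A&gold&(w[...,2]>.09)&(w[...,2]<.13); print('gate',b.sum(),np.nanmean(w[b],0).round(4))
    h=A&(w[...,2]>.095)&(w[...,2]<.14)&~gold; print('hook',h.sum(),np.nanmean(w[h],0).round(4), np.linalg.svd(w[h][:,:2]-w[h][:,:2].mean(0),full_matrices=0)[2][0] if h.sum()>5 else '')
    c=near((.752,.0),.04)&(w[...,2]>.196); q=w[c]; print('clamp top',len(q),np.nanmean(q,0).round(4),cv2.minAreaRect(q[:,:2].astype(np.float32)) if len(q)>5 else '')
s=L('d0.png');cv2.imwrite('pics/c2.png',cv2.resize(s['pixels'][290:410,310:470],(800,600),interpolation=2)[:,:,::-1])
E
```

```text
s0.png 209 ring poly [[0.6935999989509583, -0.019300000742077827], [0.6843000054359436, 0.00139999995008111], [0.6455000042915344, -0.0003000000142492354], [0.6632999777793884, -0.04500000178813934]]
drumtop 292 ((0.45906493067741394, -0.23461072146892548), 0.03269657492637634)
griptop 48 [ 0.4579 -0.2346  0.1895] ((0.4591149389743805, -0.23450930416584015), (0.012706867419183254, 0.022242451086640358), 71.9278564453125)
grip all 200 [ 0.4623 -0.2351  0.1764]
gate 1 [ 0.4717 -0.2449  0.1219]
hook 127 [ 0.4637 -0.2357  0.1186] [ 0.79570773 -0.60568079]
clamp top 315 [0.7491 0.0096 0.2023] ((0.7458184957504272, 0.016121920198202133), (0.03052690252661705, 0.04483244568109512), 18.70969581604004)Traceback (most recent call last):
  File "<stdin>", line 9, in <module>
cv2.error: OpenCV(4.12.0) /io/opencv/modules/imgproc/src/convhull.cpp:143: error: (-215:Assertion failed) total >= 0 && (depth == CV_32F || depth == CV_32S) in function 'convexHull'
```

Lamp A is at about (0.459,-0.2345) with yaw about -18°. The ring bar is near (0.656,-0.023) with stand yaw about 20°. I'll move above the ring to see it close up.

Call:
apply_moves(claw=[1, 1, 1, 1, 1], travel=[[-0.195, -0.11, -0.05], [-0.195, -0.11, -0.05], [-0.195, -0.11, -0.05], [-0.195, -0.11, -0.05], [-0.195, -0.11, -0.05]], turn=[[0, 0, 0], [0, 0, 0], [0, 0, 0], [0, 0, 0], [0, 0, 0]])

```text
t: 0.57
tcp_pos: [0.3682, 0.4199, 0.2722]
tool_rot: [0.215, 0.977, -0.0, 0.001]
force: [0.3, -0.3, -0.0]
finger_gap: 0.998
gripper_force: 0.0
```

Call:
apply_moves(claw=[1, 1, 1, 1, 1], travel=[[-0.195, -0.11, -0.05], [-0.195, -0.11, -0.05], [-0.195, -0.11, -0.05], [-0.195, -0.11, -0.05], [-0.195, -0.11, -0.05]], turn=[[0, 0, 0], [0, 0, 0], [0, 0, 0], [0, 0, 0], [0, 0, 0]])

```text
t: 0.98
tcp_pos: [0.474, 0.2745, 0.3125]
tool_rot: [0.215, 0.977, -0.0, 0.002]
force: [0.6, -0.1, -1.1]
finger_gap: 1.0
gripper_force: 0.0
```

Call:
apply_moves(claw=[1, 1, 1, 1, 1], travel=[[-0.195, -0.11, -0.04], [-0.195, -0.11, -0.04], [-0.195, -0.11, -0.04], [-0.195, -0.11, -0.04], [-0.195, -0.11, -0.04]], turn=[[0, 0, 0], [0, 0, 0], [0, 0, 0], [0, 0, 0], [0, 0, 0]])

```text
t: 1.4
tcp_pos: [0.5794, 0.1285, 0.3441]
tool_rot: [0.215, 0.977, -0.001, 0.002]
force: [0.8, 0.7, 0.5]
finger_gap: 0.999
gripper_force: 0.0
```

Call:
apply_moves(claw=[1, 1, 1, 1, 1], travel=[[-0.195, -0.11, -0.03], [-0.195, -0.11, -0.03], [-0.195, -0.11, -0.03], [-0.195, -0.11, -0.03], [-0.195, -0.11, -0.03]], turn=[[0, 0, -0.036], [0, 0, -0.036], [0, 0, -0.036], [0, 0, -0.036], [0, 0, -0.036]])

```text
t: 1.82
tcp_pos: [0.6838, -0.0171, 0.367]
tool_rot: [0.16, 0.987, -0.001, 0.001]
force: [0.3, -0.9, 0.4]
finger_gap: 1.0
gripper_force: 0.0
```

```bash
cat >> h.py <<'E'
from scipy.spatial.transform import Rotation as Ro
def cmd(pos,xang=None,k=1):
    st=manip.sense();R=Ro.from_quat(st['tool_rot'])
    d=R.inv().apply(np.array(pos)-st['tcp_pos'])
    print('t',round(st['t'],2),'tcp',np.round(st['tcp_pos'],4),'F',np.round(st['force'],2),'gap',round(st['finger_gap'],3),'gf',round(st['gripper_force'],1))
    print('travel',np.round(d/.8,4),'dist rows',round(np.linalg.norm(d)/.0417,1))
    if xang is not None:
        a=np.radians(xang);T=np.array([[np.cos(a),np.sin(a),0],[np.sin(a),-np.cos(a),0],[0,0,-1]])
        rv=(R.inv()*Ro.from_matrix(T)).as_rotvec();print('turn',np.round(rv/np.pi,4),'rows',round(np.degrees(np.linalg.norm(rv))/7.16,1))
E
python3 - <<'E'
from h import *
cmd([.68,-.01,.36],162)
s=snap('wrist','w1.png');w=cloud(s);p=s['pixels']
hsv=cv2.cvtColor(p,cv2.COLOR_RGB2HSV)
gold=((hsv[...,0]>12)&(hsv[...,0]<30)&(hsv[...,1]>150)&(hsv[...,2]>80)&(abs(w[...,2]-.19)<.03))
v,u=np.mgrid[:480,:640]
P=np.array([ray(s,a,b,.190)[:2] for a,b in zip(u[gold],v[gold])],np.float32)
hull=cv2.convexHull(P);print(len(P),cv2.approxPolyDP(hull,.005,True)[:,0].round(4).tolist())
E
```

```text
t 1.82 tcp [ 0.6838 -0.0171  0.367 ] F [ 0.28 -0.86  0.38] gap 1.0 gf 0.0
travel [0.0074 0.007  0.0087] dist rows 0.3
turn [-0.0006  0.0009 -0.0022] rows 0.1
65 [[0.6913999915122986, -0.01979999989271164], [0.6852999925613403, -0.0024999999441206455], [0.6455000042915344, 0.0019000000320374966], [0.6582000255584717, -0.040800001472234726]]
```

View pics/w1.png

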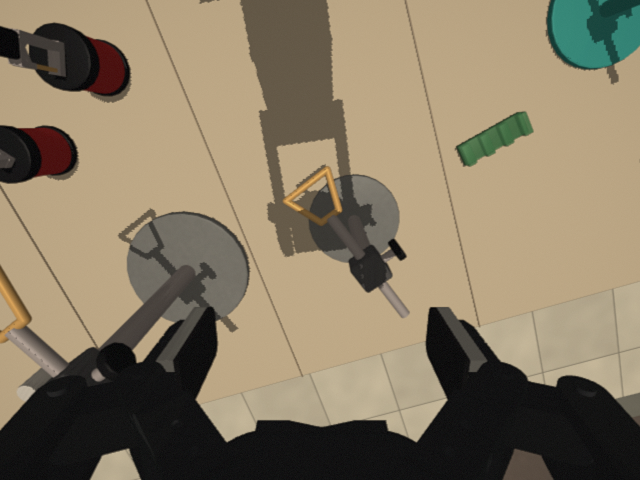

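The ring is at (315,195), partly in the arm's shadow, with the clamp at (370,268) and the two lamps at upper left. I'll loosen the mask and fit the bar.

```bash
python3 - <<'E'
from h import *
s=pickle.load(open('pics/w1.png.pkl','rb'));w=cloud(s);p=s['pixels']
hsv=cv2.cvtColor(p,cv2.COLOR_RGB2HSV)
v,u=np.mgrid[:480,:640]
g=(abs(w[...,2]-.19)<.012)&(u>270)&(u<350)&(v>150)&(v<235)&(hsv[...,0]>8)&(hsv[...,0]<30)&(hsv[...,1]>120)
P=np.array([ray(s,a,b,.190)[:2] for a,b in zip(u[g],v[g])],np.float32)
hull=cv2.convexHull(P);print(len(P),cv2.approxPolyDP(hull,.005,True)[:,0].round(4).tolist())
# front bar points: project on yaw dir, iterate
yaw=np.radians(20)
for _ in range(5):
    n=np.array([np.cos(yaw),np.sin(yaw)]);t=np.array([-n[1],n[0]])
    a=P@n;b=P@t;m=a<np.percentile(a,1)+.009
    mid=(b.min()+b.max())/2;m&=abs(b-mid)<.017
    l=cv2.fitLine(P[m],cv2.DIST_L2,0,.01,.01).ravel();d=l[:2]*np.sign(l[1]);yaw=np.arctan2(-d[0],d[1])
print('bar yaw',np.degrees(yaw),'pt',l[2:],'bar mid',n*((l[2:]@n))+t*mid,'ext',b.min(),b.max(),m.sum())
c=(abs(w[...,2]-.2)<.012)&(u>340)&(u<392)&(v>240)&(v<295)&(p.sum(-1)<150)
print('clamp',c.sum(),np.nanmean(w[c],0),cv2.minAreaRect(w[c][:,:2].astype(np.float32)))
f=(abs(w[...,2]-.012)<.004)&(u>300)&(u<405)&(v>165)&(v<270)&(hsv[...,1]<70)
print('foot',cv2.minEnclosingCircle(w[f][:,:2].astype(np.float32)))
E
```

```text
931 [[0.6919999718666077, -0.020999999716877937], [0.6855999827384949, 0.0012000000569969416], [0.6435999870300293, 0.0015999999595806003], [0.6588000059127808, -0.04479999840259552]]
bar yaw 18.908276 pt [ 0.65318996 -0.02084953] bar mid [ 0.6532507  -0.02102686] ext -0.25698373 -0.20617788 236
clamp 1002 [0.74209469 0.01033735 0.20332025] ((0.7413731217384338, 0.01789120025932789), (0.03178868442773819, 0.04486120492219925), 19.547531127929688)
foot ((0.7462345361709595, 0.010588745586574078), 0.064805768430233)
```

```bash
python3 -c "
from h import *
cmd([.459,-.2345,.27],162)"
```

```text
t 1.87 tcp [ 0.6841 -0.0177  0.3667] F [ 2.19 -2.1  -0.56] gap 1.0 gf 0.0
travel [ 0.1815 -0.346   0.121 ] dist rows 7.8
turn [-0.0006  0.001  -0.0025] rows 0.1
```

Call:
apply_moves(claw=[1, 1, 1, 1, 1], travel=[[0.09, -0.173, 0.06], [0.09, -0.173, 0.06], [0.09, -0.173, 0.06], [0.09, -0.173, 0.06], [0.09, -0.173, 0.06]], turn=[[0, 0, 0], [0, 0, 0], [0, 0, 0], [0, 0, 0], [0, 0, 0]])

```text
t: 2.28
tcp_pos: [0.5625, -0.1227, 0.316]
tool_rot: [0.16, 0.987, -0.0, -0.006]
force: [-1.3, 0.4, -0.4]
finger_gap: 0.999
gripper_force: 0.0
```

Call:
apply_moves(claw=[1, 1, 1, 1, 1], travel=[[0.09, -0.173, 0.06], [0.09, -0.173, 0.06], [0.09, -0.173, 0.06], [0.09, -0.173, 0.06], [0.09, -0.173, 0.06]], turn=[[0, 0, -0.002], [0, 0, -0.002], [0, 0, -0.002], [0, 0, -0.002], [0, 0, -0.002]])

```text
t: 2.7
tcp_pos: [0.4529, -0.2315, 0.2691]
tool_rot: [0.157, 0.988, 0.001, -0.003]
force: [-0.9, 0.3, -0.0]
finger_gap: 0.998
gripper_force: 0.0
```

```bash
python3 - <<'E'
from h import *
s=snap('wrist','w2.png');w=cloud(s);p=s['pixels'];hsv=cv2.cvtColor(p,cv2.COLOR_RGB2HSV)
A=np.hypot(w[...,0]-.459,w[...,1]+.2345)<.045
for lo,hi in((.186,.196),(.145,.186),(.1,.14),(.083,.09)):
    m=A&(w[...,2]>lo)&(w[...,2]<hi);q=w[m]
    if len(q)>5:print(lo,len(q),q.mean(0).round(4),cv2.minAreaRect(q[:,:2].astype(np.float32)),cv2.minEnclosingCircle(q[:,:2].astype(np.float32)))
b=A&(hsv[...,0]>12)&(hsv[...,0]<30)&(hsv[...,1]>150)&(w[...,2]>.09);print('gate',b.sum(),w[b].mean(0) if b.any() else'')
cmd([.459,-.2345,.15],162)
E
```

```text
0.186 722 [ 0.4547 -0.2342  0.19  ] ((0.45539766550064087, -0.23437337577342987), (0.014061667956411839, 0.023436330258846283), 62.52179718017578) ((0.4554302990436554, -0.23445919156074524), 0.01249085646122694)
0.145 306 [ 0.4458 -0.2303  0.1672] ((0.4498250484466553, -0.2361721396446228), (0.011828668415546417, 0.024188362061977386), 24.280311584472656) ((0.45387762784957886, -0.234344020485878), 0.012283011339604855)
0.1 160 [ 0.4441 -0.2287  0.1211] ((0.444145530462265, -0.23015499114990234), (0.0061325072310864925, 0.013847733847796917), 2.741016149520874) ((0.44716912508010864, -0.2300102412700653), 0.007023978047072887)
0.083 2823 [ 0.4515 -0.2334  0.085 ] ((0.45444849133491516, -0.23416729271411896), (0.0645289421081543, 0.062411025166511536), 70.43699645996094) ((0.4556715786457062, -0.23450958728790283), 0.03270832076668739)
gate 0 
t 2.75 tcp [ 0.4555 -0.2303  0.2702] F [-0.17  0.78 -0.28] gap 0.997 gf 0.0
travel [-0.0063 -0.0038  0.1502] dist rows 2.9
turn [ 0.0005 -0.0012 -0.0003] rows 0.0
```

View pics/w2.png

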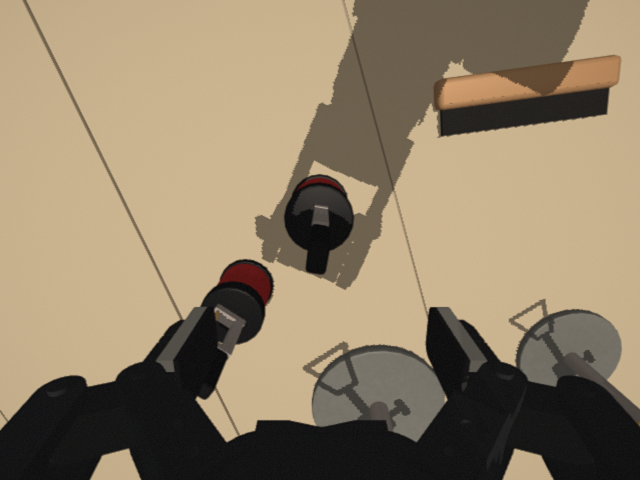

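Wrist view: lamp A is directly below at (318,215), its grip going down to (317,265), with lamp B at (235,300). The closer view gives a yaw of about -27°. Descending to grasp.

```bash
python3 -c "
from h import *
cmd([.4565,-.2344,.15],153)"
```

```text
t 2.75 tcp [ 0.4555 -0.2303  0.2702] F [-0.17  0.78 -0.28] gap 0.997 gf 0.0
travel [-0.0033 -0.0047  0.1502] dist rows 2.9
turn [ 0.0004 -0.0012  0.0497] rows 1.3
```

Call:
apply_moves(claw=[1, 1, 1, 1, 1], travel=[[-0.003, -0.005, 0], [-0.003, -0.005, 0.02], [-0.003, -0.005, 0.06], [-0.003, -0.005, 0.1], [-0.003, -0.005, 0.1]], turn=[[0, -0.001, 0.05], [0, -0.001, 0.05], [0, -0.001, 0.05], [0, -0.001, 0.05], [0, -0.001, 0.05]])

```text
t: 3.17
tcp_pos: [0.4571, -0.2307, 0.1869]
tool_rot: [0.231, 0.973, 0.003, -0.003]
force: [-0.7, 0.5, 0.3]
finger_gap: 1.002
gripper_force: 0.0
```

```bash
python3 -c "
from h import *
cmd([.4565,-.2344,.15],153)
s=snap('wrist');w=cloud(s)
A=np.hypot(w[...,0]-.456,w[...,1]+.2345)<.02
q=w[A&(w[...,2]>.186)&(w[...,2]<.196)];print(len(q),q.mean(0).round(4),cv2.minAreaRect(q[:,:2].astype(np.float32)))
"
```

```text
t 3.17 tcp [ 0.4571 -0.2307  0.1869] F [-0.73  0.48  0.26] gap 1.002 gf 0.0
travel [-0.0018 -0.0046  0.0461] dist rows 0.9
turn [ 0.0011 -0.0023  0.0016] rows 0.1
1576 [ 0.4542 -0.2339  0.1899] ((0.45521050691604614, -0.2344934046268463), (0.01403894554823637, 0.023495430126786232), 62.155670166015625)
```

Call:
apply_moves(claw=[1, 1, 1, -1, -1], travel=[[0, -0.005, 0.03], [0, -0.005, 0.046], [0, -0.005, 0.046], [0, -0.005, 0.046], [0, -0.005, 0.046]], turn=[[0, 0, 0.004], [0, 0, 0.004], [0, 0, 0.004], [0, 0, 0.004], [0, 0, 0.004]], newtons=60)

```text
t: 3.63
tcp_pos: [0.4589, -0.2386, 0.1564]
tool_rot: [0.237, 0.971, -0.001, 0.003]
force: [-0.6, 0.6, -0.2]
finger_gap: 0.753
gripper_force: 0.0
```

Call:
apply_moves(claw=[-1, -1, -1, -1, -1], travel=[[0, 0, 0], [0, 0, 0], [0, 0, 0], [0, 0, 0], [0, 0, 0]], turn=[[0, 0, 0], [0, 0, 0], [0, 0, 0], [0, 0, 0], [0, 0, 0]])

```text
t: 4.05
tcp_pos: [0.4577, -0.2382, 0.1551]
tool_rot: [0.238, 0.971, -0.0, 0.002]
force: [0.2, 1.1, 3.3]
finger_gap: 0.153
gripper_force: 59.2
```

Call:
apply_moves(claw=[-1, -1, -1, -1, -1], travel=[[0, 0, 0], [0, 0, 0], [0, 0, 0], [0, 0, 0], [0, 0, 0]], turn=[[0, 0, 0], [0, 0, 0], [0, 0, 0], [0, 0, 0], [0, 0, 0]])

```text
t: 4.47
tcp_pos: [0.4577, -0.2383, 0.1551]
tool_rot: [0.238, 0.971, -0.0, 0.002]
force: [0.4, 1.8, 5.7]
finger_gap: 0.152
gripper_force: 59.6
```

```bash
python3 -c "
from h import *
cmd([.455,-.2344,.15],152.2)"
```

```text
t 4.47 tcp [ 0.4577 -0.2383  0.1551] F [0.37 1.83 5.72] gap 0.152 gf 59.6
travel [0.0053 0.0027 0.0063] dist rows 0.2
turn [0.0002 0.0013 0.0016] rows 0.1
```

Call:
apply_moves(claw=[-1, -1, -1, -1, -1], travel=[[0, 0, -0.01], [0, 0, -0.03], [0, 0, -0.06], [0, 0, -0.1], [0, 0, -0.1]], turn=[[0, 0, 0], [0, 0, 0], [0, 0, 0], [0, 0, 0], [0, 0, 0]])

```text
t: 4.88
tcp_pos: [0.4593, -0.2402, 0.2393]
tool_rot: [0.238, 0.971, -0.003, 0.006]
force: [1.0, -1.1, -2.5]
finger_gap: 0.152
gripper_force: 58.7
```

```bash
python3 -c "
from h import *
cmd([.609,-.036,.235],198.8)"
```

```text
t 4.88 tcp [ 0.4593 -0.2402  0.2393] F [ 1.   -1.13 -2.54] gap 0.152 gf 58.7
travel [-0.0481  0.3128  0.0052] dist rows 6.1
turn [-0.0023  0.0035 -0.2572] rows 6.5
```

Call:
apply_moves(claw=[-1, -1, -1, -1, -1], travel=[[-0.007, 0.045, 0], [-0.015, 0.09, 0], [-0.022, 0.135, 0], [-0.03, 0.18, 0], [-0.035, 0.22, 0]], turn=[[0, 0, -0.037], [0, 0, -0.074], [0, 0, -0.11], [0, 0, -0.148], [0, 0, -0.185]])

```text
t: 5.3
tcp_pos: [0.5635, -0.0932, 0.2335]
tool_rot: [-0.053, 0.999, -0.0, 0.001]
force: [0.8, 0.1, -2.9]
finger_gap: 0.153
gripper_force: 60.0
```

```bash
python3 -c "
from h import *
cmd([.609,-.036,.235],198.8)"
```

```text
t 5.3 tcp [ 0.5635 -0.0932  0.2335] F [ 0.82  0.06 -2.87] gap 0.153 gf 60.0
travel [-0.0642  0.065  -0.0018] dist rows 1.8
turn [-0.0003  0.0003 -0.0704] rows 1.8
```

Call:
apply_moves(claw=[-1, -1, -1, -1, -1], travel=[[-0.02, 0.02, 0], [-0.04, 0.04, -0.002], [-0.06, 0.06, -0.002], [-0.064, 0.065, -0.002], [-0.064, 0.065, -0.002]], turn=[[0, 0, -0.025], [0, 0, -0.05], [0, 0, -0.07], [0, 0, -0.07], [0, 0, -0.07]])

```text
t: 5.72
tcp_pos: [0.6087, -0.0365, 0.2349]
tool_rot: [-0.161, 0.987, -0.0, 0.0]
force: [0.3, -1.6, -4.1]
finger_gap: 0.155
gripper_force: 59.9
```

Call:
apply_moves(claw=[-1, -1, -1], travel=[[0, 0, 0], [0, 0, 0], [0, 0, 0]], turn=[[0, 0, 0], [0, 0, 0], [0, 0, 0]])

```text
t: 5.97
tcp_pos: [0.6079, -0.039, 0.2359]
tool_rot: [-0.159, 0.987, -0.001, 0.001]
force: [-0.3, 0.0, -2.7]
finger_gap: 0.155
gripper_force: 59.9
```

```bash
python3 - <<'E'
from h import *
cmd([.609,-.036,.235],198.8)
for n in('side','scene'):
    s=snap(n,n+'3.png');w=cloud(s);p=s['pixels'].astype(int);v,u=np.mgrid[:480,:640]
    tc=manip.sense()['tcp_pos']
    A=np.hypot(w[...,0]-tc[0],w[...,1]-tc[1])<.045
    red=A&(p[...,0]>60)&(p[...,1]<45)&(w[...,2]<.19)
    print(n,'red z',np.nanpercentile(w[red][:,2],[1,99]).round(4) if red.any() else None)
    for z0 in np.arange(.15,.19,.002):
        m=A&(abs(w[...,2]-z0)<.0012)
        if m.sum()>60:
            q=w[m][:,:2].astype(np.float32);print(round(z0,3),m.sum(),np.round(cv2.minEnclosingCircle(q)[0],4),round(cv2.minEnclosingCircle(q)[1],4))
    pu,pv=proj(s,[.63,-.03,.19]).astype(int)
    cv2.imwrite('pics/%s3c.png'%n,cv2.resize(s['pixels'][max(pv-75,0):pv+75,pu-100:pu+100],(800,600),interpolation=2)[:,:,::-1])
E
```

```text
t 5.97 tcp [ 0.6079 -0.039   0.2359] F [-0.26  0.01 -2.68] gap 0.155 gf 59.9
travel [-0.0025  0.0031  0.0011] dist rows 0.1
turn [-0.0005  0.0003 -0.0028] rows 0.1
side red z [0.091  0.1457]
0.164 95 [ 0.6021 -0.0397] 0.0338
0.166 340 [ 0.6008 -0.0404] 0.0333
0.168 147 [ 0.601  -0.0405] 0.0316
scene red z [0.0906 0.141 ]
0.162 169 [ 0.6071 -0.0404] 0.033
0.164 285 [ 0.6078 -0.0405] 0.033
0.166 185 [ 0.6074 -0.0405] 0.0321
```

View pics/side3c.png

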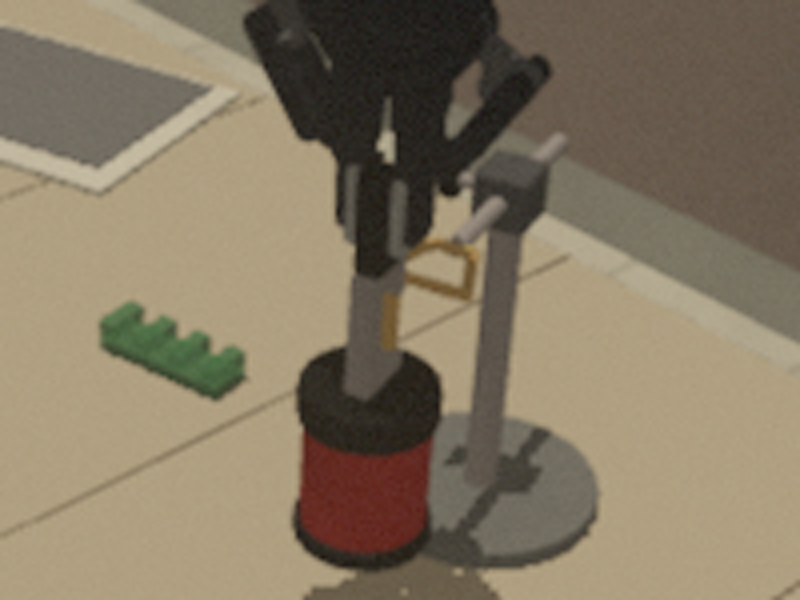

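Side view: the lamp hangs upright at (370,450), the gate faces the ring at (440,270) and the small stand is behind it. Moving to a pre-contact pose.

Call:
apply_moves(claw=[-1, -1, -1, -1, -1], travel=[[-0.007, 0.003, 0.008], [-0.014, 0.003, 0.008], [-0.021, 0.003, 0.008], [-0.028, 0.003, 0.008], [-0.028, 0.003, 0.008]], turn=[[0, 0, -0.003], [0, 0, -0.003], [0, 0, -0.003], [0, 0, -0.003], [0, 0, -0.003]])

```text
t: 6.48
tcp_pos: [0.6311, -0.0284, 0.2301]
tool_rot: [-0.165, 0.986, -0.001, 0.002]
force: [0.5, 0.7, -2.9]
finger_gap: 0.161
gripper_force: 59.9
```

Call:
apply_moves(claw=[-1, -1, -1, -1, -1], travel=[[0, 0, 0], [0, 0, 0], [0, 0, 0], [0, 0, 0], [0, 0, 0]], turn=[[0, 0, 0], [0, 0, 0], [0, 0, 0], [0, 0, 0], [0, 0, 0]])

```text
t: 6.9
tcp_pos: [0.6292, -0.0287, 0.23]
tool_rot: [-0.164, 0.986, -0.001, 0.001]
force: [0.1, -1.2, -3.6]
finger_gap: 0.16
gripper_force: 60.0
```

```bash
cat >> h.py <<'E'
def lamp():
    st=manip.sense();tc=st['tcp_pos'];a=np.radians(18.8);n=np.array([np.cos(a),np.sin(a)]);t=np.array([-n[1],n[0]])
    print('tcp n,t',(tc[:2]@n).round(4),(tc[:2]@t).round(4),'F n,t',(st['force'][:2]@n).round(2),(st['force'][:2]@t).round(2))
    s=manip.snapshot('scene');w=cloud(s)
    A=np.hypot(w[...,0]-tc[0],w[...,1]-tc[1])<.045
    z=tc[2]-.156+.085
    q=w[A&(abs(w[...,2]-z)<.003)];c=np.array(cv2.minEnclosingCircle(q[:,:2].astype(np.float32))[0])
    print('drumtop z',np.median(q[:,2]).round(4),'lamp n,t',(c@n).round(4),(c@t).round(4))
    hsv=cv2.cvtColor(s['pixels'],cv2.COLOR_RGB2HSV)
    g=(hsv[...,0]>12)&(hsv[...,0]<30)&(hsv[...,1]>150)&(hsv[...,2]>80)&(abs(w[...,2]-.19)<.008)&(abs(w[...,0]-.665)<.05)&(abs(w[...,1]+.018)<.045)
    v,u=np.mgrid[:480,:640]
    P=np.array([ray(s,x,y,.19)[:2] for x,y in zip(u[g],v[g])]);print('ring n,t min/max',(P@n).min().round(4),(P@n).max().round(4),(P@t).min().round(4),(P@t).max().round(4))
    return s
E
python3 -c "
from h import *
cmd([.64,-.03,.2295],198.8);lamp()"
```

```text
t 6.9 tcp [ 0.6292 -0.0287  0.23  ] F [ 0.14 -1.23 -3.64] gap 0.16 gf 60.0
travel [-0.0122 -0.0059  0.0007] dist rows 0.3
turn [-0.0007  0.0007  0.0007] rows 0.0
tcp n,t 0.5864 -0.23 F n,t -0.26 -1.21
drumtop z 0.1583 lamp n,t 0.5852 -0.2317
ring n,t min/max 0.596 0.6501 -0.2561 -0.2067
```

Call:
apply_moves(claw=[-1, -1, -1, -1, -1], travel=[[-0.0015, 0, 0], [-0.003, 0, 0], [-0.0045, 0, 0], [-0.006, 0, 0], [-0.0075, 0, 0]], turn=[[0, 0, 0], [0, 0, 0], [0, 0, 0], [0, 0, 0], [0, 0, 0]])

```text
t: 7.37
tcp_pos: [0.6352, -0.0266, 0.23]
tool_rot: [-0.165, 0.986, -0.001, 0.001]
force: [0.9, 0.0, -2.8]
finger_gap: 0.157
gripper_force: 60.0
```

Call:
apply_moves(claw=[-1, -1, -1, -1, -1], travel=[[-0.001, 0, 0], [-0.002, 0, 0], [-0.003, 0, 0], [-0.003, 0, 0], [-0.003, 0, 0]], turn=[[0, 0, 0], [0, 0, 0], [0, 0, 0], [0, 0, 0], [0, 0, 0]])

```text
t: 7.78
tcp_pos: [0.6373, -0.0259, 0.23]
tool_rot: [-0.165, 0.986, -0.001, 0.001]
force: [0.8, 0.1, -2.7]
finger_gap: 0.154
gripper_force: 60.0
```

```bash
python3 -c "
from h import *
lamp()"
```

```text
tcp n,t 0.595 -0.2299 F n,t 0.84 -0.15
drumtop z 0.1583 lamp n,t 0.5939 -0.2311
ring n,t min/max 0.6067 0.6501 -0.2561 -0.2067
```

Call:
apply_moves(claw=[-1, -1, -1, -1], travel=[[-0.001, 0, 0], [-0.002, 0, 0], [-0.0025, 0, 0], [-0.0025, 0, 0]], turn=[[0, 0, 0], [0, 0, 0], [0, 0, 0], [0, 0, 0]])

```text
t: 8.17
tcp_pos: [0.6383, -0.0256, 0.23]
tool_rot: [-0.165, 0.986, -0.001, 0.0]
force: [-3.3, -1.4, -2.4]
finger_gap: 0.154
gripper_force: 60.0
```

Call:
apply_moves(claw=[-1, -1, -1, -1], travel=[[-0.001, 0, 0], [-0.002, 0, 0], [-0.0025, 0, 0], [-0.0025, 0, 0]], turn=[[0, 0, 0], [0, 0, 0], [0, 0, 0], [0, 0, 0]])

```text
t: 8.5
tcp_pos: [0.6407, -0.0247, 0.2298]
tool_rot: [-0.165, 0.986, -0.001, 0.001]
force: [-4.4, -1.5, -2.3]
finger_gap: 0.153
gripper_force: 60.1
```

Call:
apply_moves(claw=[-1, -1, -1, -1], travel=[[-0.001, 0, 0], [-0.002, 0, 0], [-0.0025, 0, 0], [-0.0025, 0, 0]], turn=[[0, 0, 0], [0, 0, 0], [0, 0, 0], [0, 0, 0]])

```text
t: 8.83
tcp_pos: [0.6428, -0.024, 0.2299]
tool_rot: [-0.165, 0.986, -0.001, 0.001]
force: [-4.1, -1.7, -1.3]
finger_gap: 0.156
gripper_force: 60.1
```

```bash
python3 -c "
from h import *
lamp()"
```

```text
tcp n,t 0.6008 -0.2299 F n,t -4.41 -0.32
drumtop z 0.1581 lamp n,t 0.5993 -0.231
ring n,t min/max 0.6039 0.6501 -0.2561 -0.2067
```

Call:
apply_moves(claw=[-1, -1, -1, -1, -1], travel=[[-0.001, 0, 0], [-0.002, 0, 0], [-0.003, 0, 0], [-0.004, 0, 0], [-0.005, 0, 0]], turn=[[0, 0, 0], [0, 0, 0], [0, 0, 0], [0, 0, 0], [0, 0, 0]])

```text
t: 9.3
tcp_pos: [0.6463, -0.0227, 0.2296]
tool_rot: [-0.165, 0.986, -0.001, 0.001]
force: [-4.3, -2.1, -1.9]
finger_gap: 0.156
gripper_force: 60.1
```

Call:
apply_moves(claw=[-1, -1, -1], travel=[[-0.001, 0, 0], [-0.0015, 0, 0], [-0.0015, 0, 0]], turn=[[0, 0, 0], [0, 0, 0], [0, 0, 0]])

```text
t: 9.55
tcp_pos: [0.6474, -0.0223, 0.2295]
tool_rot: [-0.165, 0.986, -0.001, 0.0]
force: [-4.9, -2.1, -2.5]
finger_gap: 0.155
gripper_force: 60.0
```

```bash
python3 -c "
from h import *
lamp()"
```

```text
tcp n,t 0.6056 -0.2297 F n,t -5.31 -0.46
drumtop z 0.1575 lamp n,t 0.604 -0.2315
ring n,t min/max 0.6025 0.6501 -0.2561 -0.2067
```

Call:
apply_moves(claw=[-1, -1, -1, -1], travel=[[-0.0008, 0, 0], [-0.0016, 0, 0], [-0.002, 0, 0], [-0.002, 0, 0]], turn=[[0, 0, 0], [0, 0, 0], [0, 0, 0], [0, 0, 0]])

```text
t: 9.93
tcp_pos: [0.6487, -0.0218, 0.2294]
tool_rot: [-0.165, 0.986, -0.001, 0.0]
force: [-5.3, -1.8, -3.1]
finger_gap: 0.155
gripper_force: 60.0
```

Call:
apply_moves(claw=[-1, -1, -1, -1], travel=[[-0.0004, 0, 0], [-0.0008, 0, 0], [-0.0012, 0, 0], [-0.0012, 0, 0]], turn=[[0, 0, 0], [0, 0, 0], [0, 0, 0], [0, 0, 0]])

```text
t: 10.27
tcp_pos: [0.6495, -0.0215, 0.2293]
tool_rot: [-0.165, 0.986, -0.001, 0.0]
force: [-5.1, -2.1, -2.7]
finger_gap: 0.159
gripper_force: 60.0
```

```bash
python3 -c "
from h import *
lamp()"
```

```text
tcp n,t 0.6079 -0.2296 F n,t -5.52 -0.35
drumtop z 0.1575 lamp n,t 0.6064 -0.2308
ring n,t min/max 0.6039 0.6495 -0.2561 -0.2067
```

Call:
apply_moves(claw=[-1, -1, -1, -1, -1], travel=[[-0.0005, 0, 0.002], [-0.0005, 0, 0.004], [-0.0005, 0, 0.006], [-0.0005, 0, 0.008], [-0.0005, 0, 0.008]], turn=[[0, 0, 0], [0, 0, 0], [0, 0, 0], [0, 0, 0], [0, 0, 0]])

```text
t: 10.73
tcp_pos: [0.6509, -0.0212, 0.223]
tool_rot: [-0.164, 0.986, -0.001, 0.001]
force: [-2.6, -1.2, -4.2]
finger_gap: 0.154
gripper_force: 59.9
```

Call:
apply_moves(claw=[-1, -1, -1, -1, -1], travel=[[0, 0, 0.002], [0, 0, 0.004], [0, 0, 0.006], [0, 0, 0.007], [0, 0, 0.007]], turn=[[0, 0, 0], [0, 0, 0], [0, 0, 0], [0, 0, 0], [0, 0, 0]])

```text
t: 11.15
tcp_pos: [0.6523, -0.0212, 0.2184]
tool_rot: [-0.164, 0.986, -0.001, 0.003]
force: [-0.6, 0.2, -3.1]
finger_gap: 0.157
gripper_force: 59.9
```

```bash
python3 -c "
from h import *
lamp()"
```

```text
tcp n,t 0.6106 -0.2303 F n,t -0.49 0.39
drumtop z 0.1465 lamp n,t 0.61 -0.2317
ring n,t min/max 0.6102 0.6495 -0.2561 -0.2069
```

Call:
apply_moves(claw=[-1, -1, -1, -1, -1], travel=[[-0.001, 0, 0], [-0.002, 0, 0], [-0.003, 0, 0], [-0.004, 0, 0.001], [-0.004, 0, 0.002]], turn=[[0, 0, 0], [0, 0, 0], [0, 0, 0], [0, 0, 0], [0, 0, 0]])

```text
t: 11.62
tcp_pos: [0.6542, -0.0202, 0.2165]
tool_rot: [-0.165, 0.986, -0.001, 0.002]
force: [0.3, -0.0, -2.3]
finger_gap: 0.153
gripper_force: 59.9
```

Call:
apply_moves(claw=[-1, -1, -1, -1], travel=[[0, 0, 0.001], [0, 0, 0.002], [0, 0, 0.003], [0, 0, 0.003]], turn=[[0, 0, 0], [0, 0, 0], [0, 0, 0], [0, 0, 0]])

```text
t: 11.95
tcp_pos: [0.6536, -0.0203, 0.2137]
tool_rot: [-0.164, 0.986, -0.001, 0.001]
force: [-0.2, -0.4, -4.5]
finger_gap: 0.159
gripper_force: 59.9
```

```bash
python3 -c "
from h import *
s=lamp();s=snap('side','d5.png')
pu,pv=proj(s,[.655,-.02,.19]).astype(int)
cv2.imwrite('pics/d5c.png',cv2.resize(s['pixels'][max(pv-40,0):pv+50,pu-60:pu+60],(800,600),interpolation=2)[:,:,::-1])"
```

```text
tcp n,t 0.6122 -0.2299 F n,t -0.33 -0.35
drumtop z 0.1421 lamp n,t 0.6111 -0.2315
ring n,t min/max 0.6109 0.6495 -0.2561 -0.2084
```

View pics/d5c.png

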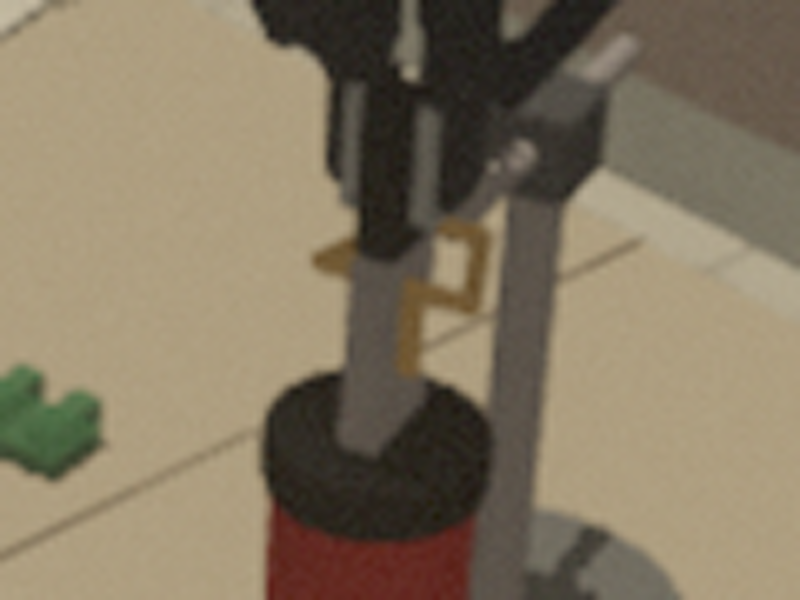

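The bar comes out on both sides of the hook (left at (330,258), right at (450,295)) and the gate at (408,340) is shut. It is nearly seated, so I'll lower until the weight transfers.

Call:
apply_moves(claw=[-1, -1, -1], travel=[[0, 0, 0.0005], [0, 0, 0.001], [0, 0, 0.001]], turn=[[0, 0, 0], [0, 0, 0], [0, 0, 0]])

```text
t: 12.3
tcp_pos: [0.6537, -0.0203, 0.2132]
tool_rot: [-0.164, 0.986, -0.001, 0.001]
force: [0.7, 0.3, -3.1]
finger_gap: 0.155
gripper_force: 59.9
```

Call:
apply_moves(claw=[-1, -1, -1], travel=[[0, 0, 0.0005], [0, 0, 0.001], [0, 0, 0.001]], turn=[[0, 0, 0], [0, 0, 0], [0, 0, 0]])

```text
t: 12.55
tcp_pos: [0.6537, -0.0203, 0.2123]
tool_rot: [-0.164, 0.986, -0.001, 0.001]
force: [0.2, 0.4, -2.9]
finger_gap: 0.152
gripper_force: 59.9
```

Call:
apply_moves(claw=[-1, -1, -1], travel=[[0, 0, 0.0005], [0, 0, 0.001], [0, 0, 0.001]], turn=[[0, 0, 0], [0, 0, 0], [0, 0, 0]])

```text
t: 12.8
tcp_pos: [0.6537, -0.0203, 0.2115]
tool_rot: [-0.165, 0.986, -0.001, 0.001]
force: [-0.2, 0.3, -3.0]
finger_gap: 0.153
gripper_force: 59.9
```

Call:
apply_moves(claw=[-1, -1, -1], travel=[[0, 0, 0.0005], [0, 0, 0.001], [0, 0, 0.001]], turn=[[0, 0, 0], [0, 0, 0], [0, 0, 0]])

```text
t: 13.05
tcp_pos: [0.654, -0.0204, 0.2112]
tool_rot: [-0.164, 0.986, -0.001, 0.002]
force: [-0.4, 0.6, -1.2]
finger_gap: 0.154
gripper_force: 60.0
```

Call:
apply_moves(claw=[-1, -1, -1], travel=[[0, 0, 0.0004], [0, 0, 0.0008], [0, 0, 0.0008]], turn=[[0, 0, 0], [0, 0, 0], [0, 0, 0]])

```text
t: 13.3
tcp_pos: [0.6542, -0.0203, 0.211]
tool_rot: [-0.164, 0.986, -0.001, 0.002]
force: [-0.6, 0.5, 2.9]
finger_gap: 0.159
gripper_force: 60.5
```

```bash
python3 -c "
from h import *
lamp()"
```

```text
tcp n,t 0.6127 -0.2301 F n,t -0.45 0.66
drumtop z 0.1395 lamp n,t 0.6118 -0.2315
ring n,t min/max 0.611 0.6495 -0.2561 -0.2071
```

Call:
apply_moves(claw=[-1, -1, -1], travel=[[0, 0, -0.0005], [0, 0, -0.0005], [0, 0, -0.0005]], turn=[[0, 0, 0], [0, 0, 0], [0, 0, 0]], newtons=20)

```text
t: 13.6
tcp_pos: [0.6542, -0.0203, 0.211]
tool_rot: [-0.164, 0.986, -0.001, 0.002]
force: [-0.7, 0.8, 3.2]
finger_gap: 0.155
gripper_force: 60.5
```

Call:
apply_moves(claw=[-0.6, -0.5, -0.4, -0.3, -0.2], travel=[[0, 0, 0], [0, 0, 0], [0, 0, 0], [0, 0, 0], [0, 0, 0]], turn=[[0, 0, 0], [0, 0, 0], [0, 0, 0], [0, 0, 0], [0, 0, 0]])

```text
t: 14.02
tcp_pos: [0.6537, -0.0204, 0.2103]
tool_rot: [-0.164, 0.986, -0.001, 0.001]
force: [-0.6, 0.1, 0.3]
finger_gap: 0.403
gripper_force: 0.0
```

```bash
python3 -c "
from h import *
lamp();s=snap('side','d6.png')
pu,pv=proj(s,[.655,-.02,.19]).astype(int)
cv2.imwrite('pics/d6c.png',cv2.resize(s['pixels'][max(pv-50,0):pv+70,pu-80:pu+80],(800,600),interpolation=2)[:,:,::-1])"
```

```text
tcp n,t 0.6122 -0.23 F n,t -0.52 0.26
drumtop z 0.1392 lamp n,t 0.6149 -0.2309
ring n,t min/max 0.6106 0.6495 -0.2561 -0.2067
```

View pics/d6c.png

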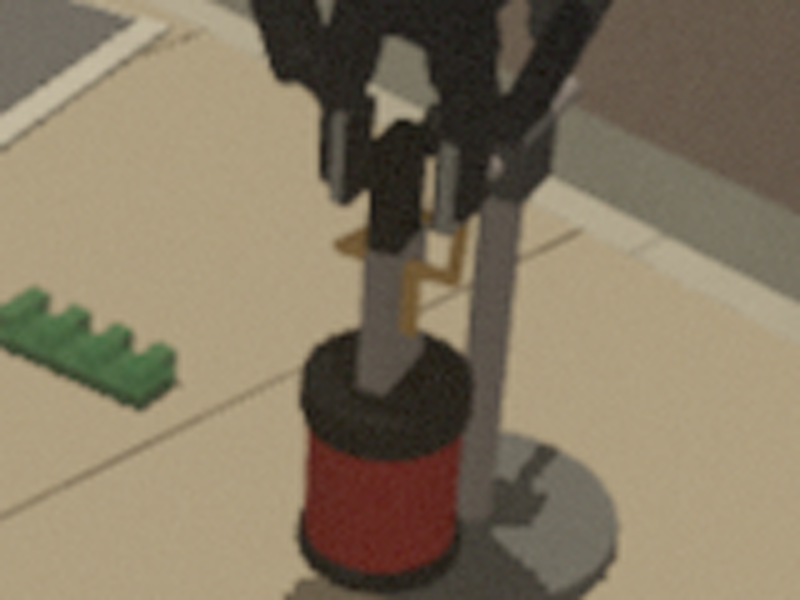

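The lamp now hangs free between the open fingers: grip at (398,180), bar through the hook at (350,245), gate shut at (408,300). Retreating upwards.

Call:
apply_moves(claw=[-0.2, -0.2, -0.2, -0.2, -0.2], travel=[[0, 0, -0.01], [0, 0, -0.03], [0, 0, -0.06], [0, 0, -0.1], [0, 0, -0.14]], turn=[[0, 0, 0], [0, 0, 0], [0, 0, 0], [0, 0, 0], [0, 0, 0]])

```text
t: 14.53
tcp_pos: [0.653, -0.0201, 0.3236]
tool_rot: [-0.164, 0.986, -0.001, 0.001]
force: [0.6, -0.1, -0.5]
finger_gap: 0.401
gripper_force: 0.0
```

Call:
apply_moves(claw=[-0.2, -0.2, -0.2, -0.2, -0.2], travel=[[0.1, 0, 0], [0.1, 0, 0], [0.1, 0, 0], [0.1, 0, 0], [0.1, 0, 0]], turn=[[0, 0, 0], [0, 0, 0], [0, 0, 0], [0, 0, 0], [0, 0, 0]])

```text
t: 14.95
tcp_pos: [0.5785, -0.0464, 0.3234]
tool_rot: [-0.164, 0.986, -0.001, 0.003]
force: [-0.4, -0.1, 0.2]
finger_gap: 0.401
gripper_force: 0.0
```

```bash
python3 - <<'E'
from h import *
def look():
    s=manip.snapshot('scene');w=cloud(s);A=np.hypot(w[...,0]-.654,w[...,1]+.0204)<.05
    q=w[A&(abs(w[...,2]-.1415)<.004)];print('drum',cv2.minEnclosingCircle(q[:,:2].astype(np.float32)),np.median(q[:,2]),q[:,2].std())
    g=w[A&(w[...,2]>.235)&(w[...,2]<.26)];print('griptop',g.mean(0).round(4),len(g))
for _ in range(12): look()
s=snap('side','d7.png');print(manip.sense()['t'])
E
```

```text
drum ((0.6563229560852051, -0.02114485204219818), 0.033149026334285736) 0.1395478977229503 0.0016433284654398012
griptop [ 0.6534 -0.0232  0.2425] 127
drum ((0.6560052037239075, -0.021518584340810776), 0.03270335495471954) 0.13949986349657278 0.0015206358519546965
griptop [ 0.6534 -0.0232  0.2427] 126
drum ((0.6555284857749939, -0.021267319098114967), 0.032472800463438034) 0.13948174040847516 0.0015219062294130814
griptop [ 0.6535 -0.0231  0.2427] 125
drum ((0.6555923819541931, -0.021662075072526932), 0.03258342668414116) 0.13971510954224786 0.0015693403878339173
griptop [ 0.6533 -0.0233  0.2428] 124
drum ((0.6559551954269409, -0.02129177376627922), 0.03317579999566078) 0.13953022982574104 0.0015038310510399342
griptop [ 0.6531 -0.0234  0.243 ] 118
drum ((0.6561084985733032, -0.02096497267484665), 0.032568998634815216) 0.13959641041003462 0.0015900260712922822
griptop [ 0.6535 -0.0232  0.2427] 127
drum ((0.6555905938148499, -0.021427785977721214), 0.032810088247060776) 0.13947639552329952 0.0015812300068919138
griptop [ 0.6535 -0.0232  0.2425] 128
drum ((0.6558266282081604, -0.021398769691586494), 0.03274807706475258) 0.1396759514642121 0.0015565182359450387
griptop [ 0.6534 -0.0231  0.2429] 125
drum ((0.6559183597564697, -0.022274257615208626), 0.03255769610404968) 0.13958525562291724 0.0014625242786637817
griptop [ 0.6533 -0.0234  0.2431] 124
drum ((0.6550907492637634, -0.02228114753961563), 0.032798394560813904) 0.13946799751326375 0.0015919712092147232
griptop [ 0.6533 -0.0232  0.2429] 125
drum ((0.6559072732925415, -0.021404528990387917), 0.032690372318029404) 0.1395145076285842 0.0014961006783932819
griptop [ 0.6533 -0.0232  0.2429] 124
drum ((0.6562680006027222, -0.021278828382492065), 0.03318998962640762) 0.13941770983661822 0.0015773029384398322
griptop [ 0.6535 -0.0232  0.2428] 123
15.6
```

Still and hanging; handing in.

```bash
python3 -c "
from h import *
print(manip.sign_off())"
```

```text
the job is handed in; nothing more can be done
None
```

The left-most red safelight hangs still from the small grey stand's ring with its gate shut and the robot clear; the job was handed in at about 15.6 s, and the force readings after each move never showed more than about 6 N on the ring.

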